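# Put the sliding lid back on the clear case

## Robot

A 6-joint arm with a two-finger parallel gripper is mounted at the origin on the work surface. World frame = base frame: x ahead of the robot, y to its left, z up, the work surface at z = 0. Lengths are in m, angles in rad, forces in N, time in s.
With the tool pointing down it reaches from about 0.35 to 0.975 m from the base axis. Payload 4.9 kg.
Tool frame: the origin (TCP) lies at the very end of the fingers, on their centre line; the grasp point (between the pads) lies 19 mm behind it; z points along the fingers, y is the line along which they close (so a half turn about z gives the same grasp; the last joint's range is limited). The gripper opens to 85 mm and grips with 20 to 120 N. Pads are 22 mm wide; open, the fingers measure 114 mm over their backs; the gripper's body (76 mm by 85 mm) begins 54 mm behind the grasp point. The pads swing forward as they close: fully open they stand 13 mm farther back than shut.
Start: joints at [-1.447, 0.053, 1.613, -0, 1.476, -0.119], TCP at [0.15, -0.607, 0.231] pointing down, gripper open.
Joint ranges: [-3.01, 3.01], [-1.01, 2.22], [0.06, 2.58], [-1.02, 4.17], [0.09, 2.62], [-3.14, 3.14]. Speed limits (rad/s): [2.57, 2.57, 3.14, 3.14, 3.14, 3.14].

## Interface

Orientations are given as a rotation vector (axis times angle).
In Python, from station import ctrl gives the robot as it stands.
- The arm moves only by the shell command python3 -m crank 'ROWS' [OPENING] [FORCE]. ROWS is text: rows parted by semicolons, each of 4 numbers parted by spaces: the shift along the world's x, y, z in units of 0.5 m (1.0 is 0.5 m), then the turn about the world's z in units of 90 degrees (1.0 is 90 degrees). In form: x y z turn; .... A call has exactly 5 rows; each row shifts and turns the commanded pose from where the row before left it; what a row does not reach is not made up. A row lasts 1/12 s, in which the tool goes at most 41.7 mm and 7.16 degrees, less where a joint would pass 70% of its speed; a pose out of reach is approached as far as the arm can. A call with a number of a shift or a turn outside -1 to 1 is refused whole. A call with a gripper value outside its range is refused whole. OPENING is the opening in per cent of the stroke, from 0 (shut) to 100 (fully open), set as the call begins (- or left out, the last holds). The fingers move at their own pace and stop on an object; FORCE is the grip in N (left out, the last holds). Time passes only in rows, so rows that do not move let the fingers close, or fill a call up. It gives the time, the measured TCP pose, the force, the opening and the grip force at its end, in the units of the state.
- ctrl.get_obs(): the state, without advancing time (a new reading comes with each control period).
- ctrl.get_image(name): name is "side" or "top" or "wrist"; returns (picture, depth): 480x640x3 uint8, red, green, blue; 480x640 float32, m along the optical axis (not along the pixel's ray), 0 where there is no reading.
- ctrl.get_calibration(name): a dict with "fx", "fy", "cx", "cy" (pixels), "extrinsics" (4x4, takes a point from world to camera coordinates). Camera axes: x right, y down, z forward; pixel columns grow to the right and rows downward; lengths in m; the calibration is good to about 2 mm. A picture is of the moment at which its call begins: read the wrist's pose just before it. get_calibration takes no time and is no camera call; for the wrist camera it gives the pose at the moment of the call.
- ctrl.finish_job(): hands the job in; it is judged then, once.
The state is a dict: "t": time; "q": joint angles; "dq": joint speeds; "effort": joint torques, N m; "tool_pos": TCP position; "tool_rot": TCP orientation; "contact_force": force on the tool from outside, world axes, zero at the start; "wrist_torque": the same for the moment, N m; "opening": finger opening in m; "grip_force": force on a finger pad.
Only numpy, scipy, OpenCV 4.12 (cv2) and the standard library are available. Lean on these libraries where they do the work, as an engineer would, in place of code of your own. Each camera call takes 0.05 s, during which the arm holds its last target. There are 200 camera calls.

## Task

The lid of the clear case lies flat between two ribs of the crate, where fingers cannot get at its sides: slide it towards the robot until its near end sticks out well past the crate's edge without falling, take it by that end, feed it into the grooves of the case from the open end, and push it fully home so that the case is shut, the lid's near end flush with the case. Do not disturb the cup, the ring or the massager.

Things in the scene. Friction and masses are not known exactly. Their poses are not given: they have to be found in the camera images.
- crate: Orange crate lying on its long side as a bench, fixed; 270 (x) x 460 (y) x 240 high, open mouth on its +x side. Origin: centre of its underside on the work table; z up, x away from the robot. Its flat top lies 240 above the origin and bears six low ribs along x, 4 wide and 6 high, 77 apart (at y = 38.5, 115.5, 192.5 and their negatives): flat panels 73 wide between them.
- crate_edge (a point): Middle of the crate top's straight square edge towards the robot (x = -135, y = 0, z = 240 in the crate's frame, height of the flat panels); axes as the crate's. The edge runs along y for the crate's whole length, the ribs end there, and the space before it is free down to the table. At the top's other side, from x = +123, the mouth's flange stands 8 above the top.
- lid: Flat frosted lid, 165 (x) x 60 (y) x 3 thick, 29 to 58 g, stiff, loose. Origin: centre of its underside, its centre of mass in plan; x along its length. At first it lies flat, wholly on one of the crate's panels between two ribs (next to the middle panel, left or right), -x end towards the robot. Shut fingers pressing on it from above with 3 to 20 N drag it along by friction.
- lid_end (a point): Middle of the lid's near (-x) short edge at its underside, 82.5 from the lid's origin; axes as the lid's. A round thumb dimple, drawn only, lies 18 from it.
- case: Clear case, stuck fast on a crate panel next to the middle one; 170 (x) x 71 (y) x 46 high (48 at the lips' lead-in), open above, a finger exerciser inside. Origin: centre of its underside; z up, x along its length. The lid goes in at its -x end (towards the robot), whose wall is low: 37, level with the ledges that carry the lid. The far end wall, full height, stops the lid: inner face x = +80.
- case_mouth (a point): Middle of the case's open end, at ledge height: x = -85, y = 0, z = 37 in the case's frame; axes as the case's. The ledges run 5 wide along both side walls; the walls stand 63 apart (inner faces y = -31.5, +31.5) and flare to about 69 apart over the first 20 from here. For the first 25 from here the ledges are open from above.
- case_lips (a point): Where the lips begin, midway between them at their underside: x = -60, y = 0, z = 46 in the case's frame; axes as the case's. Over each ledge a lip 3 thick reaches 5 inwards from the side wall; its underside comes down from 46 to 43 over the first 20 (a lead-in) and stays at 43 to the far end: a groove 6 high for the 3 thick lid.
- case_home (a point): Where the lid's origin lies when it is fully home: x = -2.5, y = 0, z = 37 in the case's frame; axes as the case's. The lid's near end is then flush with the case's open end, its far end against the far wall.
- cup: Bystander: steel cup, 64 across, 60 high, loose on the crate's top; origin at the centre of its underside.
- ring: Bystander: red silicone ring, 60 across, 16 high, lying loose on the crate's top; origin at the centre of its underside.
- massager: Bystander: wooden ball massager lying loose on the crate's top, about 146 long (x), 42 wide, 43 high; origin at its underside near the middle.
Things that resemble listed ones, but are neither listed nor needed, are in the scene too. Leave any orange or red look-alike of the lid alone.

How it is judged:
On the way, in this order (a step that is already met when the one before it is completed fails the run):
1. the lid's near end sticks out at least 25 mm past the crate's edge towards the robot while the lid still lies flat on the crate's top (x of lid_end in the frame of crate below -0.16 m and x of lid in the frame of crate above -0.135 m and z of lid in the frame of crate between 0.236 and 0.244 m and angle between lid's own z axis and vertical below 0.05 rad), for 0.2 s.
2. the lid has been lifted off and its far end has entered the grooves of the case (x of lid in the frame of case above -0.13 m and y of lid in the frame of case between -0.006 and 0.006 m and z of lid in the frame of case between 0.03 and 0.055 m and angle between the x axis of lid and the x axis of case, either way round below 0.12 rad), for 0.1 s.
At the end, for the whole second after the job is handed in: The lid lies in the grooves of the case, under the lips, fully home: its near end flush with the case's open end to within 5 mm, level, at rest and released (x of lid in the frame of case between -0.0075 and 0.002 m and y of lid in the frame of case between -0.003 and 0.003 m and z of lid in the frame of case between 0.034 and 0.0405 m and angle between lid's own z axis and vertical below 0.05 rad and angle between the x axis of lid and the x axis of case, either way round below 0.05 rad and linear speed of lid below 0.01 m/s); the robot touches nothing.
It fails at once if the cup, the ring or the massager is moved more than 30 mm (distance of any of cup, ring, massager from where it was at the start of the episode above 0.03 m).
It also fails if it takes over 64 s, if anything falls off the work surface, if the arm or the gripper's body presses on something with over 40 N, if the wrist force passes 120 N, or if a joint passes its speed limit or range.

## Working session

There is one attempt and no reset: what is moved stays moved. The work goes in short steps, Python scripts to look and compute and a shell command to move; the robot and the scene stay as the last step left them, time stands still between calls to the robot, and variables do not carry over. Pictures are saved under pics/ and viewed, at most 10 in all, crops included, and the job is handed in when it is done.

```bash
ls; mkdir -p pics; cat > h.py <<'E'
from station import ctrl
import numpy as np, cv2
def cast(cal,u,v,z):
    E=np.array(cal["extrinsics"]);R=E[:3,:3];t=E[:3,3];o=-R.T@t
    d=R.T@np.array([(u-cal["cx"])/cal["fx"],(v-cal["cy"])/cal["fy"],1.])
    return o+d*(z-o[2])/d[2]
def pt(cal,u,v,dep):
    E=np.array(cal["extrinsics"]);R=E[:3,:3];t=E[:3,3]
    return R.T@(dep*np.array([(u-cal["cx"])/cal["fx"],(v-cal["cy"])/cal["fy"],1.])-t)
def shot(n,f):
    cal=ctrl.get_calibration(n);im,d=ctrl.get_image(n)
    cv2.imwrite(f"pics/{f}.png",im[:,:,::-1]);np.savez(f"pics/{f}.npz",im=im,d=d,**{k:np.array(cal[k]) for k in cal})
    return im,d,cal
def load(f):
    z=np.load(f"pics/{f}.npz");return z["im"],z["d"],z
E
python3 - <<'E'
from h import *
o=ctrl.get_obs();print(o)
for n in("top","side"):
    im,d,c=shot(n,n+"0");print(n,c["fx"],np.round(c["extrinsics"],3).tolist())
E
```

```text
pics
{'t': 0.0, 'q': array([-1.44698489e+00,  5.33651769e-02,  1.61426871e+00,  3.31866156e-05,
        1.47600601e+00, -1.19005816e-01]), 'dq': array([ 0.00058679,  0.0008325 ,  0.00193093, -0.0005141 , -0.00012465,
        0.00018727]), 'effort': array([-1.03990922e-03, -3.93674505e+01, -3.70182145e+01, -2.02538636e-04,
        7.09277650e-03, -3.93744642e-06]), 'tool_pos': array([ 0.15020355, -0.60605139,  0.23007297]), 'tool_rot': array([-3.11643582e+00, -3.80227219e-01, -4.41344929e-05]), 'contact_force': array([-0.03285187, -1.01361053, -0.053078  ]), 'wrist_torque': array([-0.03121824, -0.02727133, -0.04987378]), 'grip_force': 0.0, 'opening': 0.08562408849882894}
top 490.601384029611 [[0.007, -1.0, -0.002, -0.079], [-0.978, -0.007, -0.208, 0.567], [0.208, 0.003, -0.978, 1.252], [0.0, 0.0, 0.0, 1.0]]
side 483.28522850619765 [[-0.89, -0.455, -0.003, 0.439], [-0.217, 0.431, -0.876, 0.317], [0.4, -0.779, -0.483, 0.841], [0.0, 0.0, 0.0, 1.0]]
```

View pics/top0.png

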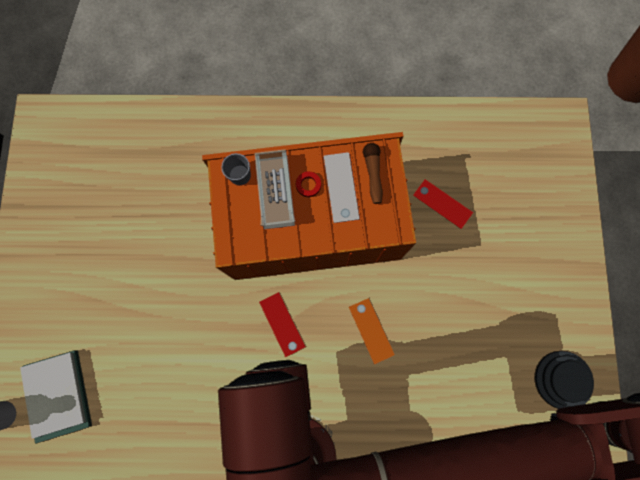

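The top view shows the following. The frosted lid is at (342,187), with its dimple at (345,213). The case is at (275,190), the ring at (309,184), the cup at (236,167) and the massager at (374,172). Look-alikes of the lid are red at (282,324), red at (443,204), orange at (371,330), and a grey board at (55,395). I choose the frosted one on the crate panel and check it in a close crop.

```bash
python3 - <<'E'
from h import *
im,d,c=load("top0")
cv2.imwrite("pics/crop0.png",cv2.resize(im[125:285,195:420,::-1],None,fx=3.5,fy=3.5,interpolation=cv2.INTER_CUBIC))
hsv=cv2.cvtColor(im,cv2.COLOR_RGB2HSV)
m=((hsv[...,1]<60)&(hsv[...,2]>110)).astype(np.uint8)
m2=np.zeros_like(m);m2[140:235,318:364]=m[140:235,318:364]
cs,_=cv2.findContours(m2,0,1);k=max(cs,key=cv2.contourArea)
P=np.array([cast(c,u,v,.243)[:2] for u,v in k[:,0]],np.float32)
r=cv2.minAreaRect(P);print("lid",r,cv2.boxPoints(r).round(4).tolist())
print("lid depth z",pt(c,342,187,d[187,342]),"panel",pt(c,325,225,d[225,325]))
# crate top by depth: world points with z in .23-.26 & orange
v,u=np.mgrid[120:290,190:430];dd=d[120:290,190:430]
E=c["extrinsics"];R=E[:3,:3];t=E[:3,3]
X=(np.stack([(u-c["cx"])/c["fx"]*dd,(v-c["cy"])/c["fy"]*dd,dd],-1)-t)@R
top=((X[...,2]>.232)&(X[...,2]<.256)&(dd>0))
r=cv2.minAreaRect(X[top][:,:2].astype(np.float32));print("crate",r,cv2.boxPoints(r).round(3).tolist())
E
```

```text
lid ((0.6477471590042114, -0.11240142583847046), (0.1645096093416214, 0.059221453964710236), 8.432453155517578) [[0.5619999766349792, -0.09520000219345093], [0.5706999897956848, -0.15379999577999115], [0.7335000038146973, -0.12960000336170197], [0.7247999906539917, -0.07100000232458115]]
lid depth z [ 0.64629897 -0.1151337   0.24489346] panel [ 0.55622672 -0.07605309  0.23893123]
crate ((0.6202927827835083, -0.03828045725822449), (0.27218708395957947, 0.4816279411315918), 7.4115681648254395) [[0.45399999618530273, 0.18299999833106995], [0.515999972820282, -0.29499998688697815], [0.7860000133514404, -0.25999999046325684], [0.7239999771118164, 0.21799999475479126]]
```

View pics/crop0.png

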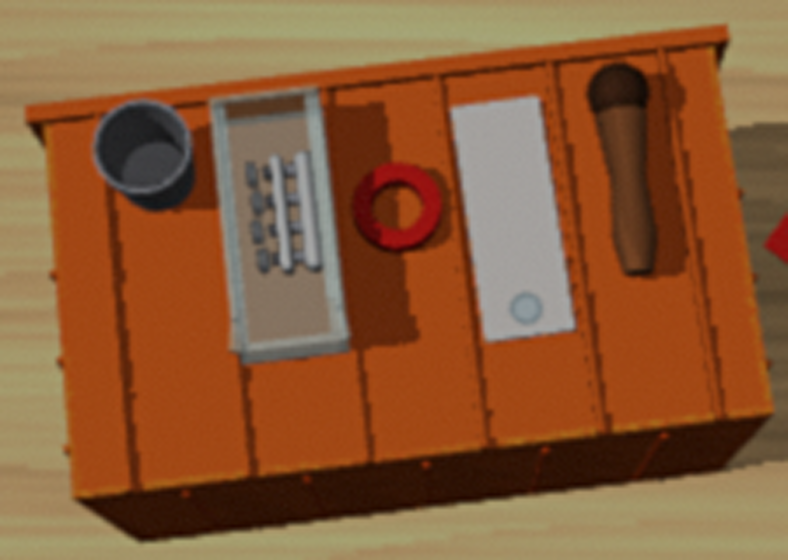

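The crop confirms it: the clear frosted plate with the dimple at the robot end lies between the ribs, and its measured size of 164.5 x 59 matches. Next I fit the crate edge and take a rough case pose.

```bash
python3 - <<'E'
from h import *
im,d,c=load("top0")
f=lambda a,b,z: cast(c,195+a/3.5,125+b/3.5,z)[:2]
a=f(75,497,.24);b=f(770,413,.24);w=a-b;print("edge",a,b,np.hypot(*w),"yaw",np.degrees(np.arctan2(-w[0],w[1])), (a+b)/2)
# rib lines near ends
for p,q in(((487,440),(440,78)),((605,425),(555,65)),((371,455),(330,100))):
    A=f(*p,.246);B=f(*q,.246);w=B-A;print("rib",A,B,np.degrees(np.arctan2(w[1],w[0])))
for p in((240,350),(348,342),(318,92),(212,100)):print("case rim",f(*p,.286))
E
python3 -m crank '0 0 0.0833 0;0 0 0.0833 -0.065;0 0.0 0.0833 0;0.03 0.078 0.0 0;0.03 0.078 0 0' 0 30
```

```text
edge [0.4564354  0.16940755] [ 0.51505468 -0.28238446] 0.4555790192534978 yaw 7.392733042228932 [ 0.48574504 -0.05648845]
rib [ 0.49472206 -0.09725063] [ 0.74418401 -0.06453909] 7.470479884805849
rib [ 0.50515897 -0.17387341] [ 0.75409871 -0.14263882] 7.151556952965891
rib [ 0.48433021 -0.02218712] [0.72785466 0.00978512] 7.479563537457766
case rim [0.54412266 0.05970683]
case rim [ 0.54979207 -0.00845256]
case rim [0.71752565 0.01450828]
case rim [0.71152909 0.08353316]
t: 0.52
tool_pos: [0.1801, -0.5303, 0.36]
tool_rot: [3.128, 0.217, 0.001]
contact_force: [1.7, -0.1, -0.6]
opening: 0.0255
grip_force: 0.0
```

```bash
for i in 1 ; do python3 -m crank '0.06 0.0524 0 0;0.06 0.0524 0 0;0.06 0.0524 0 0;0.06 0.0524 0 0;0.06 0.0524 0 0' 0 30; python3 -m crank '0.06 0.0524 0 0;0.06 0.0524 0 0;0.06 0.0524 0 0;0.06 0.0524 0 0;0.06 0.0524 0 0'; python3 -m crank '0.06 0.0524 0 0;0.06 0.0524 0 0;0.06 0.0524 0 0;0.06 0.0524 0 0;0.06 0.0524 0 0'; done
python3 -m crank '0.058 0.052 0 0;0 0 0 -0.006;0 0 0 0;0 0 0 0;0 0 0 0'
python3 - <<'E'
from h import *
im,d,c=shot("wrist","w1")
E=np.array(c["extrinsics"]);print("cam pos",-E[:3,:3].T@E[:3,3],"fwd",E[2,:3], "tcp",ctrl.get_obs()["tool_pos"])
E
```

```text
t: 0.93
tool_pos: [0.3311, -0.3962, 0.3558]
tool_rot: [-3.134, -0.22, 0.0]
contact_force: [0.8, -0.1, -0.6]
opening: 0.0
grip_force: 0.0
t: 1.35
tool_pos: [0.4812, -0.2651, 0.3558]
tool_rot: [-3.134, -0.221, 0.001]
contact_force: [-0.9, -0.3, -1.0]
opening: -0.0
grip_force: 0.0
t: 1.77
tool_pos: [0.6313, -0.1341, 0.3556]
tool_rot: [-3.134, -0.221, 0.001]
contact_force: [1.1, -1.5, 0.1]
opening: 0.0003
grip_force: 0.0
t: 2.18
tool_pos: [0.6586, -0.1107, 0.3562]
tool_rot: [3.135, 0.204, -0.001]
contact_force: [-0.4, 0.5, 0.4]
opening: 0.0001
grip_force: 0.0
cam pos [ 0.73661422 -0.10030782  0.49775577] fwd [-0.30165845 -0.03813329 -0.95265316] tcp [ 0.6584954  -0.11085488  0.35647598]
```

View pics/w1.png

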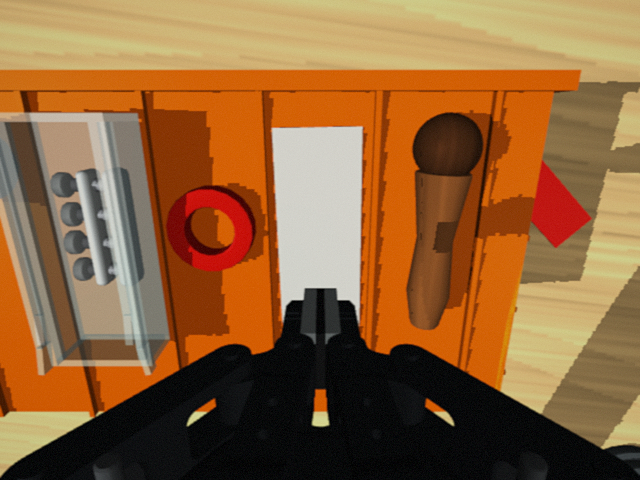

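The wrist view shows the shut fingers (tip ~(320,295)) centred over the lid (far edge 273–362 at row 128). The ring is at (210,228), the massager at (440,220) and the case at (90,240). Now down onto the lid.

```bash
python3 -m crank '0 0 -0.066 0;0 0 -0.066 0;0 0 -0.066 0;0 0 -0.012 0;0 0 -0.006 0'; python3 -m crank '0 0 -0.006 0;0 0 -0.004 0;0 0 0 0;0 0 0 0;0 0 0 0'
```

```text
t: 2.65
tool_pos: [0.6573, -0.1104, 0.2456]
tool_rot: [-3.133, -0.204, 0.007]
contact_force: [0.3, -0.1, -0.3]
opening: -0.0001
grip_force: 0.0
t: 3.07
tool_pos: [0.6598, -0.11, 0.245]
tool_rot: [3.134, 0.206, 0.004]
contact_force: [0.3, -0.1, -0.2]
opening: -0.0001
grip_force: 0.0
```

```bash
python3 -m crank '0 0 -0.003 0;0 0 0 0;0 0 0 0;0 0 0 0;0 0 0 0';python3 -m crank '0 0 -0.003 0;0 0 0 0;0 0 0 0;0 0 0 0;0 0 0 0'
```

```text
t: 3.48
tool_pos: [0.6598, -0.11, 0.2431]
tool_rot: [3.134, 0.206, 0.003]
contact_force: [0.1, -0.7, 5.1]
opening: 0.0001
grip_force: 2.7
t: 3.9
tool_pos: [0.6598, -0.11, 0.2431]
tool_rot: [3.134, 0.206, 0.004]
contact_force: [-0.8, 1.5, 9.0]
opening: 0.0003
grip_force: 4.8
```

```bash
python3 -m crank '-0.01 -0.0013 0 0;-0.02 -0.0026 0 0;-0.024 -0.0031 0 0;-0.024 -0.0031 0 0;-0.01 -0.0013 0 0';python3 -m crank '-0.024 -0.0031 0 0;-0.024 -0.0031 0 0;-0.024 -0.0031 0 0;-0.02 -0.0026 0 0;-0.01 -0.0013 0 0'; python3 - <<'E'
from h import *
shot("top","top1")
E
```

```text
t: 4.32
tool_pos: [0.6164, -0.1158, 0.243]
tool_rot: [3.133, 0.206, 0.011]
contact_force: [3.5, 0.8, 6.6]
opening: 0.0003
grip_force: 3.3
t: 4.73
tool_pos: [0.5656, -0.1224, 0.2431]
tool_rot: [3.133, 0.206, 0.011]
contact_force: [4.1, 0.3, 7.4]
opening: -0.0
grip_force: 3.5
```

View pics/top1.png

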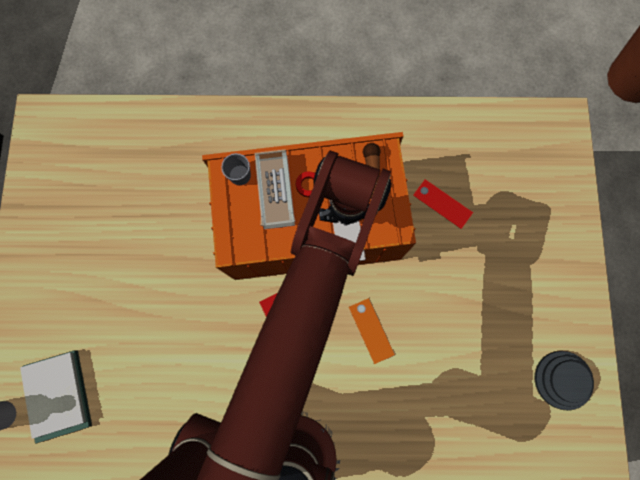

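The lid is following the fingers: white shows at (345,230), reaching the edge near (350,255). I drag it another 27 mm.

```bash
python3 -m crank '-0.02 -0.0026 0 0;-0.024 -0.0031 0 0;-0.01 -0.0013 0 0;0 0 0 0;0 0 0 0'; python3 -m crank '0 0 0.02 0;0 0 0.066 0;0 0 0.08 0;0 0 0.08 0;0.0 0.0 0 0' 
python3 - <<'E'
from h import *
im,d,c=shot("side","side1")
cv2.imwrite("pics/side1c.png",im[:,:,::-1])
im,d,c=shot("wrist","w2")
E
```

```text
t: 5.2
tool_pos: [0.5381, -0.126, 0.243]
tool_rot: [3.133, 0.206, 0.007]
contact_force: [-0.9, 0.1, 9.1]
opening: 0.0001
grip_force: 4.8
t: 5.62
tool_pos: [0.5393, -0.1264, 0.3732]
tool_rot: [3.129, 0.206, 0.02]
contact_force: [1.2, -0.3, 2.2]
opening: -0.0001
grip_force: 0.0
```

View pics/side1.png

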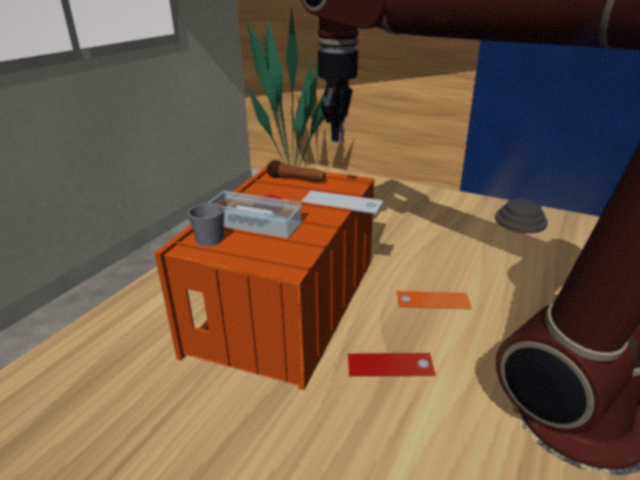

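The side view shows the lid lying flat with its near end, dimple at (372,205), sticking out past the edge. Next I look at the case from close by, and at the lid from the top camera, which the arm no longer hides.

```bash
python3 -m crank '0.012 0.0624 0.01 0;0.012 0.0624 0.01 0;0.012 0.0624 0.01 0;0.012 0.0624 0.01 0;0.012 0.0624 0.01 0'; python3 -m crank '0 0 0 0;0 0 0 0;0 0 0 0;0 0 0 0;0 0 0 0'
python3 - <<'E'
from h import *
im,d,c=shot("top","top2")
hsv=cv2.cvtColor(im,cv2.COLOR_RGB2HSV)
m=((hsv[...,1]<60)&(hsv[...,2]>110)).astype(np.uint8);m2=np.zeros_like(m);m2[140:275,322:375]=m[140:275,322:375]
cs,_=cv2.findContours(m2,0,1);k=max(cs,key=cv2.contourArea)
P=np.array([cast(c,u,v,.243)[:2] for u,v in k[:,0]],np.float32)
r=cv2.minAreaRect(P);print("lid",r,cv2.boxPoints(r).round(4).tolist(),cv2.boundingRect(k))
im,d,c=shot("wrist","w3")
E
```

```text
t: 6.13
tool_pos: [0.5664, 0.0318, 0.3854]
tool_rot: [-3.134, -0.205, 0.008]
contact_force: [0.5, 0.1, 0.4]
opening: -0.0003
grip_force: 0.0
t: 6.55
tool_pos: [0.5669, 0.0292, 0.3872]
tool_rot: [-3.135, -0.203, 0.003]
contact_force: [0.1, 0.1, 0.5]
opening: -0.0001
grip_force: 0.0
lid ((0.5254630446434021, -0.12794943153858185), (0.16511109471321106, 0.061399079859256744), 8.81070613861084) [[0.4392000138759613, -0.11029999703168869], [0.44859999418258667, -0.17090000212192535], [0.6116999983787537, -0.14560000598430634], [0.6022999882698059, -0.08500000089406967]] (331, 202, 36, 73)
```

View pics/w3.png

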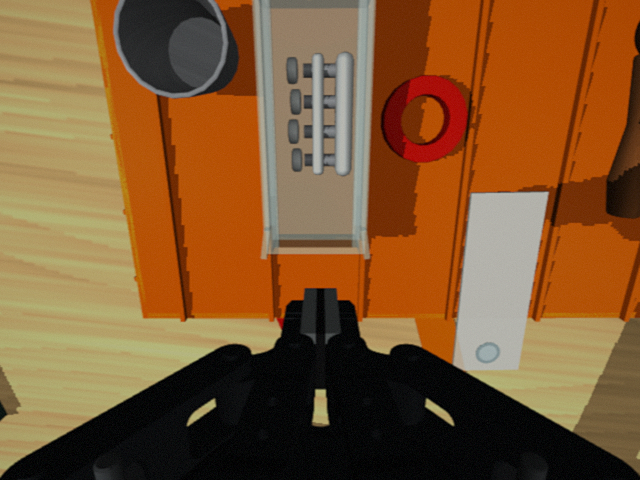

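The wrist view shows the case's open end at (262..369,257), with its walls running up to (254..375,0). The lid is at corners (470,192), (548,193), (520,370), (454,368), with its dimple at (487,352). I zoom in on the case mouth for exact edges.

```bash
python3 - <<'E'
from h import *
im,d,c=load("w3")
cv2.imwrite("pics/w3c.png",cv2.resize(im[120:270,235:395,::-1],None,fx=4,fy=4,interpolation=cv2.INTER_CUBIC)[:, :])
hsv=cv2.cvtColor(im,cv2.COLOR_RGB2HSV)
m=((hsv[...,1]<60)&(hsv[...,2]>110)).astype(np.uint8);m[:185]=0;m[:,:448]=0;m[375:]=0;m[:,555:]=0
k=max(cv2.findContours(m,0,1)[0],key=cv2.contourArea)
r=cv2.minAreaRect(np.array([cast(c,u,v,.243)[:2] for u,v in k[:,0]],np.float32));print("lid wrist",r,cv2.boxPoints(r).round(4).tolist())
E
```

```text
lid wrist ((0.5273246765136719, -0.1253087967634201), (0.16459743678569794, 0.061010703444480896), 8.523651123046875) [[0.4413999915122986, -0.10729999840259552], [0.4505000114440918, -0.16769999265670776], [0.6132000088691711, -0.14329999685287476], [0.604200005531311, -0.08290000259876251]]
```

View pics/w3c.png

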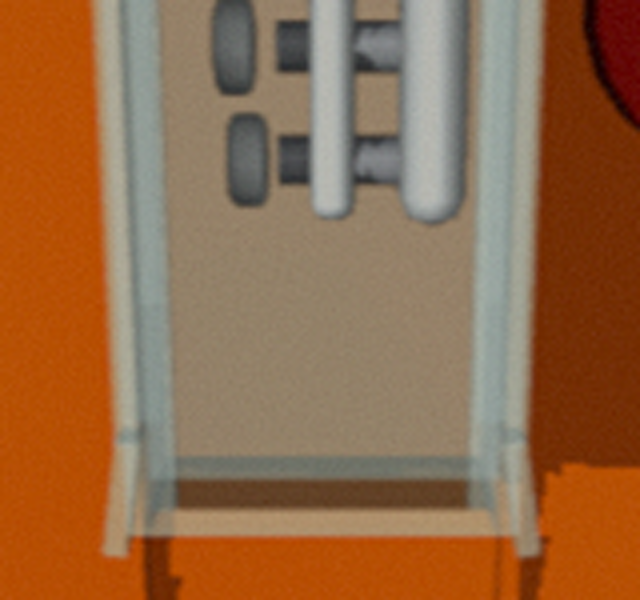

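```bash
python3 - <<'E'
from h import *
im,d,c=load("w3")
f=lambda a,b,z: cast(c,235+a/4,120+b/4,z)[:2]
L=[f(115,440,.286),f(95,0,.286)];R=[f(528,440,.286),f(545,0,.286)]
m0=(L[0]+R[0])/2;m1=(L[1]+R[1])/2;w=m1-m0
print(L,R,"widths",np.hypot(*(L[0]-R[0])),np.hypot(*(L[1]-R[1])),"yaw",np.degrees(np.arctan2(w[1],w[0])))
e=(f(145,536,.277)+f(510,536,.277))/2;g=(f(103,556,.288)+f(540,556,.288))/2
print("mids",m0,m1,"mouth",e,"flare tips",g)
l=f(145,536,.277)-f(510,536,.277);print("mouth yaw",np.degrees(np.arctan2(-l[0],l[1])))
E=c["extrinsics"];p=E[:3,:3]@np.array([.5669,.0292,.3872])+E[:3,3];print("tcp px",c["fx"]*p[0]/p[2]+c["cx"],c["fy"]*p[1]/p[2]+c["cy"])
E
```

```text
[array([0.56683954, 0.06867061]), array([0.63819374, 0.07778731])] [array([ 0.57603242, -0.00142718]), array([0.64730843, 0.00799566])] widths 0.07069801249575243 0.07038431539746823 yaw 7.405970947247149
mids [0.57143598 0.03362171] [0.64275108 0.04289148] mouth [0.55081048 0.03003709] flare tips [0.55110438 0.03102   ]
mouth yaw 7.478828436611996
tcp px 320.9826586850262 309.87766019894036
```

The widths check out (70.7 against 71). The mouth is at (0.551, 0.0306) with yaw 7.4°, and the tool's yaw already matches. Now to grasp the overhanging end.

```bash
python3 -m crank '-0.0404 -0.0654 0 0;-0.0404 -0.0654 0 0;-0.0404 -0.0654 0 0;-0.0404 -0.0654 0 0;-0.0404 -0.0654 0 0' 100 40; python3 -m crank '0 0 -0.03 0;0 0 -0.06 0;0 0 -0.06 0;0 0 -0.03 0;0 0 0 0'; python3 -m crank '0 0 0 0;0 0 0 0;0 0 0 0;0 0 0 0;0 0 0 0'
```

```text
t: 7.07
tool_pos: [0.4648, -0.1348, 0.3884]
tool_rot: [3.134, 0.206, 0.001]
contact_force: [-0.3, -0.2, -0.2]
opening: 0.0602
grip_force: 0.0
t: 7.48
tool_pos: [0.464, -0.133, 0.2933]
tool_rot: [-3.131, -0.204, 0.011]
contact_force: [-0.1, 0.6, -1.1]
opening: 0.0855
grip_force: 0.0
t: 7.9
tool_pos: [0.4667, -0.1333, 0.2997]
tool_rot: [3.134, 0.206, 0.003]
contact_force: [0.2, -0.2, -0.3]
opening: 0.0856
grip_force: 0.0
```

```bash
python3 -m crank '0 -0.002 -0.03 0;0 0 -0.05 0;0 0 -0.05 0;0 0 -0.034 0;0 0 0 0'; python3 -m crank '0 0 0 0;0 0 0 0;0 0 0 0;0 0 0 0;0 0 0 0' 50;python3 -m crank '0 0 0 0;0 0 0 0;0 0 0 0;0 0 0 0;0 0 0 0'
python3 - <<'E'
from h import *
shot("wrist","w4");im,d,c=shot("side","side2")
E
```

```text
t: 8.32
tool_pos: [0.4642, -0.1331, 0.212]
tool_rot: [-3.131, -0.206, 0.01]
contact_force: [-0.2, -0.3, -1.1]
opening: 0.0858
grip_force: 0.0
t: 8.73
tool_pos: [0.4672, -0.1346, 0.2182]
tool_rot: [3.133, 0.206, 0.005]
contact_force: [1.1, -0.9, 2.9]
opening: 0.0587
grip_force: 42.6
t: 9.15
tool_pos: [0.4671, -0.1346, 0.2177]
tool_rot: [3.133, 0.206, 0.005]
contact_force: [0.2, -0.9, 6.0]
opening: 0.0586
grip_force: 42.8
```

View pics/w4.png

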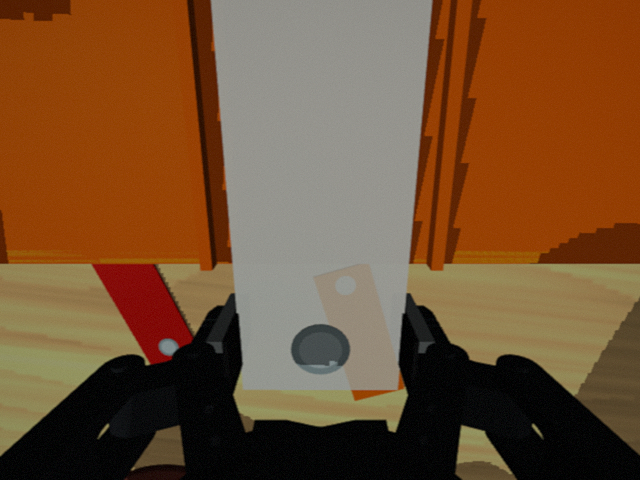

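The fingers hold the lid squarely by its end, near edge at row 388 (col 243–402), dimple at (320,348). I lift it and check it again.

```bash
python3 -m crank '0 0 0.01 0;0 0 0.03 0;0 0 0.05 0;0 0 0.05 0;0 0 0.02 0' - 70; python3 -m crank '0 0 0 0;0 0 0 0;0 0 0 0;0 0 0 0;0 0 0 0'
python3 - <<'E'
from h import *
im,d,c=shot("wrist","w5");o=ctrl.get_obs();print(o["tool_pos"])
for v in(385,370,320,260,200,150,100,50,5):
  for u in(290,350): print(v,u,pt(c,u,v,d[v,u]).round(4),end=" ")
  print()
print([int(x) for x in im[375:400,300].sum(-1)])
for z in(.295,.298,.301): print(cast(c,320,388,z))
for v in (30,150,250,300):
  g=im[v].astype(int); s=(g.max(-1)-g.min(-1))<45; uu=np.where(s&(g.sum(-1)>330))[0]; print(v,uu.min(),uu.max())
E
```

```text
t: 9.67
tool_pos: [0.4667, -0.1344, 0.2991]
tool_rot: [3.133, 0.206, 0.004]
contact_force: [0.2, -0.2, 0.4]
opening: 0.0575
grip_force: 74.5
t: 10.08
tool_pos: [0.4655, -0.1339, 0.2943]
tool_rot: [-3.133, -0.206, 0.004]
contact_force: [-0.0, -0.6, 0.2]
opening: 0.0575
grip_force: 74.5
[ 0.46565668 -0.13395121  0.29471469]
385 290 [ 0.4443 -0.1247  0.317 ] 385 350 [ 0.4476 -0.1476  0.3172] 
370 290 [ 0.4517 -0.124   0.3177] 370 350 [ 0.4545 -0.1465  0.3173] 
320 290 [ 0.4729 -0.1217  0.3174] 320 350 [ 0.4753 -0.1433  0.3166] 
260 290 [ 0.4958 -0.1192  0.3168] 260 350 [ 0.4983 -0.1397  0.3161] 
200 290 [ 0.5166 -0.1169  0.3164] 200 350 [ 0.5193 -0.1364  0.3167] 
150 290 [ 0.5326 -0.1152  0.3168] 150 350 [ 0.5351 -0.1339  0.3168] 
100 290 [ 0.5473 -0.1136  0.3159] 100 350 [ 0.5496 -0.1316  0.317 ] 
50 290 [ 0.5608 -0.1122  0.3168] 50 350 [ 0.5633 -0.1295  0.3157] 
5 290 [ 0.5721 -0.111   0.3171] 5 350 [ 0.5745 -0.1277  0.3164] 
[433, 441, 440, 439, 424, 437, 436, 432, 425, 437, 431, 431, 430, 436, 436, 418, 367, 354, 334, 238, 206, 212, 226, 227, 229]
[ 0.42606567 -0.13873803  0.295     ]
[ 0.42857893 -0.13841644  0.298     ]
[ 0.43109219 -0.13809485  0.301     ]
30 217 425
150 226 416
250 233 408
300 237 404
```

```bash
python3 - <<'E'
from h import *
for n in("w4","w5"):
  im,d,c=load(n)
  E=c["extrinsics"];print(n,"cam z",(-E[:3,:3].T@E[:3,3])[2], [np.mean([pt(c,u,v,d[v,u])[2] for u in range(270,370,4) for v in range(v0,v0+20,4)]).round(4) for v0 in(10,100,200,300)],"panel",np.mean([pt(c,u,v,d[v,u])[2] for u in range(90,150,4) for v in range(100,120,4)]).round(4))
im,d,c=load("w3")
P=lambda us,vs:np.mean([pt(c,u,v,d[v,u])[2] for u in us for v in vs]).round(4)
print("w3 panel",P(range(280,360,4),range(265,280,3)),"lid",P(range(475,515,4),range(220,300,4)),"end wall", [P([u],[v]) for u in(290,320,340) for v in(248,250,252)], "rim",[P([u],[v]) for u in (260,261,262,263,264,265,266) for v in (180,)])
print("near end",cast(load("w5")[2],320,391,.3175))
E
```

```text
w4 cam z 0.3595097912921728 [np.float64(0.2461), np.float64(0.2435), np.float64(0.2435), np.float64(0.2413)] panel 0.239
w5 cam z 0.43568462833281013 [np.float64(0.3172), np.float64(0.3173), np.float64(0.3167), np.float64(0.3171)] panel 0.2423
w3 panel 0.239 lid 0.2418 end wall [np.float64(0.2755), np.float64(0.2759), np.float64(0.2761), np.float64(0.2752), np.float64(0.2772), np.float64(0.277), np.float64(0.276), np.float64(0.2745), np.float64(0.2762)] rim [np.float64(0.2386), np.float64(0.2393), np.float64(0.2852), np.float64(0.2845), np.float64(0.287), np.float64(0.285), np.float64(0.2852)]
near end [ 0.4435222  -0.13651031  0.3175    ]
```

```bash
python3 -m crank '-0.0265 0.03 0 0;-0.0265 0.07 0 0;-0.0265 0.08 0 0;-0.0265 0.07 0 0;-0.0265 0.0404 0 0'; python3 -m crank '0 0 0 0;0 0 0 0;0 0 0 0;0 0 0 0;0 0 0 0'
python3 - <<'E'
from h import *
im,d,c=shot("wrist","w6");print(ctrl.get_obs()["tool_pos"],ctrl.get_obs()["tool_rot"])
E
```

```text
t: 10.55
tool_pos: [0.3989, 0.0129, 0.2956]
tool_rot: [-3.133, -0.209, 0.001]
contact_force: [1.0, 0.6, -0.3]
opening: 0.0575
grip_force: 74.6
t: 10.97
tool_pos: [0.4003, 0.0098, 0.296]
tool_rot: [-3.135, -0.204, 0.001]
contact_force: [-0.2, -0.5, -0.5]
opening: 0.0572
grip_force: 74.6
[0.40033017 0.00985459 0.29601993] [-3.13490789e+00 -2.03639050e-01  1.12887394e-03]
```

View pics/w6.png

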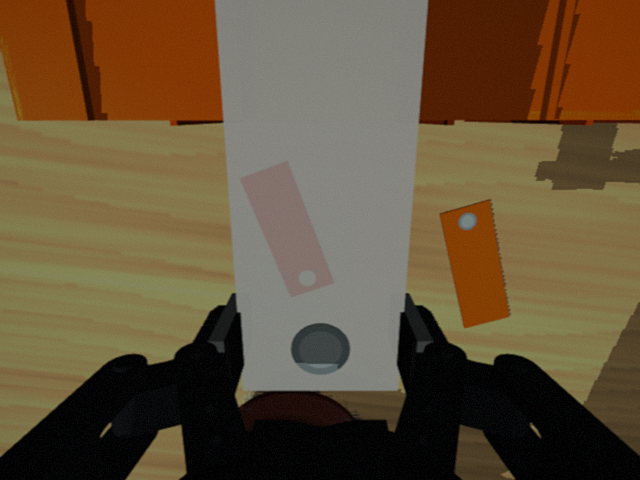

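The lid is held straight, with its near edge at row 389 and centred at col 320. I correct y by 1.5 mm, lower, and go 25 mm forward to put the far end over the open ledges.

```bash
python3 -m crank '0 0.003 -0.03 0;0 0 -0.037 0;0 0 0 0;0 0 0 0;0 0 0 0'; python3 -m crank '0.01 0.0013 0 0;0.02 0.0026 0 0;0.0196 0.0025 0 0;0 0 0 0;0 0 0 0'; python3 -m crank '0 0 0 0;0 0 0 0;0 0 0 0;0 0 0 0;0 0 0 0'
python3 - <<'E'
from h import *
im,d,c=shot("side","side3");cv2.imwrite("pics/side3c.png",cv2.resize(im[150:270,170:410,::-1],None,fx=3.3,fy=3.3,interpolation=cv2.INTER_CUBIC))
E
```

```text
t: 11.43
tool_pos: [0.4004, 0.0118, 0.2635]
tool_rot: [3.135, 0.205, 0.001]
contact_force: [0.3, 0.1, 0.2]
opening: 0.0578
grip_force: 74.7
t: 11.85
tool_pos: [0.4254, 0.0153, 0.2635]
tool_rot: [3.135, 0.206, 0.001]
contact_force: [-0.0, 0.7, -0.5]
opening: 0.0576
grip_force: 74.7
t: 12.27
tool_pos: [0.4247, 0.0153, 0.2628]
tool_rot: [3.135, 0.206, 0.0]
contact_force: [-0.3, -0.1, 0.3]
opening: 0.0574
grip_force: 74.7
```

View pics/side3c.png

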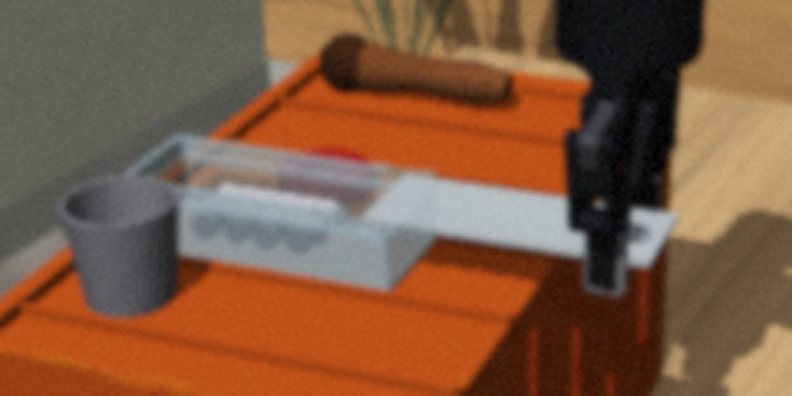

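The side crop shows the lid's far end inside the flared mouth, around (390,195) in the crop, level and above the ledges. Now I lower it until I feel contact.

```bash
python3 -m crank '0 -0.0016 -0.003 0;0 0 0 0;0 0 0 0;0 0 0 0;0 0 0 0';python3 -m crank '0 0 -0.003 0;0 0 0 0;0 0 0 0;0 0 0 0;0 0 0 0';python3 -m crank '0 0 -0.003 0;0 0 0 0;0 0 0 0;0 0 0 0;0 0 0 0'
```

```text
t: 12.73
tool_pos: [0.4249, 0.0145, 0.2612]
tool_rot: [-3.135, -0.206, 0.0]
contact_force: [-0.2, 0.5, 0.6]
opening: 0.0576
grip_force: 74.7
t: 13.15
tool_pos: [0.4249, 0.0145, 0.2598]
tool_rot: [-3.135, -0.206, -0.0]
contact_force: [-0.9, -0.4, -0.5]
opening: 0.0575
grip_force: 74.7
t: 13.57
tool_pos: [0.4249, 0.0145, 0.2582]
tool_rot: [-3.135, -0.206, 0.0]
contact_force: [-0.3, 0.1, -0.8]
opening: 0.0573
grip_force: 74.7
```

```bash
python3 -m crank '0 0 -0.002 0;0 0 0 0;0 0 0 0;0 0 0 0;0 0 0 0';python3 -m crank '0 0 -0.002 0;0 0 0 0;0 0 0 0;0 0 0 0;0 0 0 0'; python3 - <<'E'
from h import *
print(ctrl.get_obs()["wrist_torque"])
E
```

```text
t: 13.98
tool_pos: [0.4249, 0.0145, 0.2573]
tool_rot: [-3.135, -0.206, 0.0]
contact_force: [0.6, -0.2, -0.1]
opening: 0.0576
grip_force: 74.7
t: 14.4
tool_pos: [0.4249, 0.0145, 0.2563]
tool_rot: [3.135, 0.206, 0.0]
contact_force: [0.5, -0.2, 0.7]
opening: 0.0577
grip_force: 74.7
[-0.03050773 -0.0622593   0.01509073]
```

```bash
for i in 1; do python3 -m crank '0 0 -0.002 0;0 0 0 0;0 0 0 0;0 0 0 0;0 0 0 0';python3 -m crank '0 0 -0.002 0;0 0 0 0;0 0 0 0;0 0 0 0;0 0 0 0'; done; python3 - <<'E'
from h import *
print(ctrl.get_obs()["wrist_torque"])
im,d,c=shot("wrist","w7")
print([np.mean([pt(c,u,v,d[v,u])[2] for u in range(270,370,4) for v in range(v0,v0+20,4)]).round(4) for v0 in(0,50,100,200,300)])
im,d,c=shot("top","top3")
E
```

```text
t: 14.82
tool_pos: [0.4249, 0.0145, 0.2553]
tool_rot: [3.135, 0.206, 0.0]
contact_force: [0.0, 0.1, 0.4]
opening: 0.0573
grip_force: 74.7
t: 15.23
tool_pos: [0.4249, 0.0145, 0.2543]
tool_rot: [-3.135, -0.206, -0.0]
contact_force: [0.0, -0.5, 0.8]
opening: 0.0573
grip_force: 74.8
[ 0.01001677 -0.12191771  0.0059965 ]
[np.float64(0.2788), np.float64(0.2786), np.float64(0.2792), np.float64(0.2779), np.float64(0.2775)]
```

Light contact is felt at TCP z≈0.255 (torque y rising). I raise 2 mm to mid-groove and feed in.

```bash
python3 -m crank '0 0 0.005 0;0 0 0 0;0.012 0.0016 0 0;0.012 0.0016 0 0;0.012 0.0016 0 0'; python3 -m crank '0.012 0.0016 0 0;0.012 0.0016 0 0;0.012 0.0016 0 0;0 0 0 0;0 0 0 0';  python3 - <<'E'
from h import *
print(ctrl.get_obs()["wrist_torque"])
im,d,c=shot("wrist","w8")
print([np.mean([pt(c,u,v,d[v,u])[2] for u in range(270,370,4) for v in range(v0,v0+20,4)]).round(4) for v0 in(0,50,100,200,300)])
E
```

```text
t: 15.75
tool_pos: [0.4434, 0.017, 0.2566]
tool_rot: [-3.135, -0.206, 0.0]
contact_force: [-0.7, 0.4, -0.1]
opening: 0.0576
grip_force: 74.7
t: 16.17
tool_pos: [0.4611, 0.0193, 0.2566]
tool_rot: [-3.135, -0.206, 0.001]
contact_force: [-0.2, 0.0, -0.5]
opening: 0.0572
grip_force: 74.7
[-0.0395836  -0.02309073  0.03623338]
[np.float64(0.2798), np.float64(0.28), np.float64(0.2801), np.float64(0.2792), np.float64(0.2804)]
```

```bash
python3 -m crank '0.0139 0.0018 0 0;0.0139 0.0018 0 0;0.0139 0.0018 0 0;0.0139 0.0018 0 0;0.0139 0.0018 0 0'; python3 -m crank '0.0139 0.0018 0 0;0.0139 0.0018 0 0;0.0139 0.0018 0 0;0.0139 0.0018 0 0;0 0 0 0'; python3 -m crank '0 0 0 0;0 0 0 0;0 0 -0.002 0;0 0 0 0;0 0 0 0'
```

```text
t: 16.63
tool_pos: [0.4964, 0.0239, 0.2567]
tool_rot: [-3.135, -0.206, 0.0]
contact_force: [0.4, 0.1, -0.1]
opening: 0.0573
grip_force: 74.7
t: 17.05
tool_pos: [0.5245, 0.0275, 0.2566]
tool_rot: [-3.135, -0.206, -0.0]
contact_force: [0.6, -0.8, -0.3]
opening: 0.0575
grip_force: 74.7
t: 17.47
tool_pos: [0.5234, 0.0274, 0.2561]
tool_rot: [3.135, 0.206, 0.001]
contact_force: [0.4, 0.7, 1.0]
opening: 0.0574
grip_force: 74.8
```

```bash
python3 -m crank '0 0 0 0;0 0 0 0;0 0 0 0;0 0 0.03 0;0 0 0.05 0' 90; python3 -m crank '0 0 0.04 0;-0.03 -0.0039 0 0;-0.05 -0.0065 0 0;-0.05 -0.0065 0 0;0 0 0 0';python3 -m crank '0 0 0 0;0 0 0 0;0 0 0 0;0 0 0 0;0 0 0 0' 0
python3 - <<'E'
from h import *
im,d,c=shot("wrist","w9");o=ctrl.get_obs()["tool_pos"];print(o)
hsv=cv2.cvtColor(im,cv2.COLOR_RGB2HSV)
# near edge of lid in world: points with z .272-.288 from depth
v,u=np.mgrid[0:480,0:640]
E=c["extrinsics"];R=np.array(E)[:3,:3];t=np.array(E)[:3,3]
X=(np.stack([(u-c["cx"])/c["fx"]*d,(v-c["cy"])/c["fy"]*d,d],-1)-t)@R
ex=np.array([.9917,.1288]);ey=np.array([-.1288,.9917]);L=(X[...,:2]-[.551,.0306])
a=L@ex;b=L@ey
m=(d>0)&(abs(X[...,2]-.279)<.007)&(abs(b)<.045)&(a>-.06)&(a<-.005)
print(m.sum(),a[m].min(),np.percentile(a[m],1),np.percentile(b[m],[1,99]),X[m][:,2].mean())
E
```

```text
t: 17.88
tool_pos: [0.5216, 0.0275, 0.2924]
tool_rot: [-3.134, -0.206, 0.011]
contact_force: [1.1, -0.0, -1.6]
opening: 0.0767
grip_force: 0.0
t: 18.3
tool_pos: [0.456, 0.0188, 0.316]
tool_rot: [3.135, 0.205, -0.0]
contact_force: [0.5, -0.4, 0.0]
opening: 0.0769
grip_force: 0.0
t: 18.72
tool_pos: [0.4589, 0.019, 0.3155]
tool_rot: [-3.135, -0.206, 0.001]
contact_force: [-0.5, -0.1, 0.3]
opening: 0.0162
grip_force: 0.0
[0.45879672 0.01898302 0.31552723]
12589 -0.049980320491092675 -0.049241260336840426 [-0.02879943  0.02999706] 0.2790115401788908
```

Released cleanly: the lid's near end is 50 mm before the mouth, centred within 1 mm. I lower the shut fingers behind it and push.

```bash
python3 -m crank '0 0 -0.03 0;0 0 -0.04 0;0 0 -0.017 0;0 0 0 0;0 0 0 0'; python3 -m crank '0.012 0.0016 0 0;0.02 0.0026 0 0;0.02 0.0026 0 0;0.012 0.0016 0 0;0 0 0 0';python3 -m crank '0.012 0.0016 0 0;0.012 0.0016 0 0;0.012 0.0016 0 0;0.012 0.0016 0 0;0 0 0 0'
```

```text
t: 19.18
tool_pos: [0.4583, 0.019, 0.2719]
tool_rot: [-3.135, -0.206, 0.002]
contact_force: [0.4, -0.2, 1.0]
opening: -0.0003
grip_force: 0.0
t: 19.6
tool_pos: [0.4918, 0.0232, 0.2733]
tool_rot: [3.135, 0.206, 0.002]
contact_force: [-0.4, 0.0, -0.2]
opening: -0.0
grip_force: 0.0
t: 20.02
tool_pos: [0.5153, 0.0264, 0.2722]
tool_rot: [-3.135, -0.206, -0.0]
contact_force: [-0.8, 0.1, 0.6]
opening: -0.0
grip_force: 0.0
```

```bash
python3 -m crank '0.012 0.0016 0 0;0.012 0.0016 0 0;0.01 0.0013 0 0;0 0 0 0;0 0 0 0';python3 -m crank '0.005 0.0006 0 0;0 0 0 0;0 0 0 0;0 0 0 0;0 0 0 0';python3 -m crank '0.004 0.0005 0 0;0 0 0 0;0 0 0 0;0 0 0 0;0 0 0 0'
```

```text
t: 20.43
tool_pos: [0.5316, 0.0286, 0.2721]
tool_rot: [-3.135, -0.206, 0.001]
contact_force: [-0.2, 0.1, 0.5]
opening: -0.0
grip_force: 0.0
t: 20.85
tool_pos: [0.5339, 0.0289, 0.2723]
tool_rot: [3.135, 0.206, 0.0]
contact_force: [-0.3, 0.2, 0.4]
opening: -0.0
grip_force: 0.0
t: 21.27
tool_pos: [0.5359, 0.0291, 0.2723]
tool_rot: [-3.135, -0.206, -0.0]
contact_force: [-0.2, -0.1, 0.5]
opening: -0.0
grip_force: 0.0
```

```bash
python3 -m crank '0.004 0.0005 0 0;0 0 0 0;0 0 0 0;0 0 0 0;0 0 0 0';python3 -m crank '0.003 0.0004 0 0;0 0 0 0;0 0 0 0;0 0 0 0;0 0 0 0';python3 -m crank '0.002 0.0003 0 0;0 0 0 0;0 0 0 0;0 0 0 0;0 0 0 0'
python3 - <<'E'
from h import *
im,d,c=shot("wrist","w10")
v,u=np.mgrid[0:480,0:640]
E=c["extrinsics"];R=np.array(E)[:3,:3];t=np.array(E)[:3,3]
X=(np.stack([(u-c["cx"])/c["fx"]*d,(v-c["cy"])/c["fy"]*d,d],-1)-t)@R
ex=np.array([.9917,.1288]);ey=np.array([-.1288,.9917]);L=(X[...,:2]-[.551,.0306])
a=L@ex;b=L@ey
for s in(-1,1):
  m=(d>0)&(abs(X[...,2]-.279)<.006)&(abs(b-s*.021)<.004)&(a>-.06)&(a<.05)
  print(m.sum(),np.percentile(a[m],[0,1,3]))
  m=(d>0)&(abs(X[...,2]-.279)<.006)&(abs(b-s*.0335)<.0025)&(a>-.06)&(a<.05);print("posts",np.percentile(a[m],[0,1,3]) if m.any() else 0)
E
```

```text
t: 21.68
tool_pos: [0.5379, 0.0294, 0.2722]
tool_rot: [-3.135, -0.206, 0.0]
contact_force: [-0.0, 0.0, -0.7]
opening: -0.0002
grip_force: 0.0
t: 22.1
tool_pos: [0.5388, 0.0295, 0.2722]
tool_rot: [3.135, 0.206, -0.003]
contact_force: [-4.7, -0.6, 1.7]
opening: 0.0002
grip_force: 2.6
t: 22.52
tool_pos: [0.5389, 0.0295, 0.2722]
tool_rot: [3.135, 0.206, -0.007]
contact_force: [-8.0, -1.2, 3.2]
opening: 0.0002
grip_force: 4.6
2665 [-0.00042698  0.00035589  0.00148759]
posts [-0.00115399 -0.00035713  0.00042448]
2667 [-0.00092291  0.00013646  0.00137484]
posts [-0.00098345 -0.00011096  0.00057077]
```

Hard stop with 8 N at the flush position. I back off and verify by measurement.

```bash
python3 -m crank '-0.02 -0.0026 0 0;-0.05 -0.0065 0 0;0 0 0.06 0;0 0 0.08 0;0 0 0.06 0'; python3 -m crank '0 0 0 0;0 0 0 0;0 0 0 0;0 0 0 0;0 0 0 0'
python3 - <<'E'
from h import *
im,d,c=shot("wrist","w11")
v,u=np.mgrid[0:480,0:640]
R=np.array(c["extrinsics"])[:3,:3];t=np.array(c["extrinsics"])[:3,3]
X=(np.stack([(u-c["cx"])/c["fx"]*d,(v-c["cy"])/c["fy"]*d,d],-1)-t)@R
ex=np.array([.9917,.1288]);ey=np.array([-.1288,.9917]);L=(X[...,:2]-[.551,.0306])
a=L@ex;b=L@ey
for x in np.arange(-.004,.012,.002):
  m=(abs(a-x)<.001)&(abs(b)<.025)&(d>0)&(X[...,2]>.2);print(round(x,3),m.sum(),np.median(X[m][:,2]).round(4),im[m].mean(0).round())
for x in(.03,.08,.12,.15):
  m=(abs(a-x)<.002)&(abs(b)<.022)&(d>0);print(x,m.sum(),np.median(X[m][:,2]).round(4) if m.any() else 0)
print(ctrl.get_obs()["t"],ctrl.get_obs()["contact_force"],ctrl.get_obs()["tool_pos"])
E
```

```text
t: 22.98
tool_pos: [0.5053, 0.0253, 0.3735]
tool_rot: [-3.135, -0.206, -0.003]
contact_force: [0.6, -0.2, 1.2]
opening: 0.0
grip_force: 0.0
t: 23.4
tool_pos: [0.5051, 0.0252, 0.3702]
tool_rot: [-3.134, -0.206, 0.004]
contact_force: [-0.2, -0.2, -0.3]
opening: 0.0
grip_force: 0.0
-0.004 0 nan [nan nan nan]
-0.002 0 nan [nan nan nan]
0.0 170 0.2789 [172. 167. 157.]
0.002 249 0.2791 [172. 173. 166.]
0.004 243 0.279 [171. 172. 165.]
0.006 264 0.2789 [165. 167. 161.]
0.008 296 0.2791 [159. 163. 158.]
0.01 247 0.2791 [157. 162. 158.]
0.03 512 0.279
0.08 627 0.279
0.12 0 0
0.15 0 0
23.45 [ 0.1379938  -0.28659606  0.99974036] [0.50511801 0.02522902 0.37045729]
  return _methods._mean(a, axis=axis, dtype=dtype,
  ret = ret.dtype.type(ret / rcount)
<stdin>:9: RuntimeWarning: Mean of empty slice.
  ret = um.true_divide(
```

The lid is flush at the mouth (0 mm), level at 0.279–0.280 along its length, and the robot is clear. I hand the job in.

```bash
python3 -c "
from station import ctrl
print(ctrl.finish_job())"
```

```text
the job is handed in; nothing more can be done
None
```

The lid is fully home in the case, its near end flush with the open end to within about 1 mm as measured. It is level and released with the arm clear, and I handed the job in at about 23.5 s (limit 64 s); no verdict came back, and I did not re-measure the cup, ring or massager at the end.

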